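# Set the end play of a bench spindle

### The job

Set the end play of the small upright bench spindle. First switch its motor off at the isolator: turn the black bar handle on the grey box a quarter turn clockwise until it snaps over. Only then screw the knurled steel end cap on top of the spindle down clockwise until it bottoms out, back it off a quarter turn, and finish while still holding the cap in the fingers at that setting (so that its lock ring can be tightened); leave the other things on the bench where they lie.

Things in the scene. Friction and masses are not known exactly. Their poses are not given: they have to be found in the camera images.
- spindle: Upright finned aluminium spindle motor, 72 mm diameter to 74 mm above the bench, fixed by a dark steel foot plate 90 x 84 x 10 mm, a small black terminal box on its +x side. Above it only a neck, a dark lock ring (48 mm diameter, top 85 mm above the bench) and the end cap. Origin: on the bench, on the spindle axis; z up. Place and yaw vary; it may have changed places with the isolator.
- end_cap: Round knurled steel cap on top of the spindle, 40 mm diameter, 28 mm high, already started on the right-hand thread (4 mm a turn). Origin: centre of its underside, on the axis, 88 mm above the bench when fully home; z up; the frame turns with it. It turns with a drag of about 0.05 N m, stays where it is left, and has a solid stop at the bottom.
- cap_mark (a point): Drilled dimple in the top of the end cap, 12.5 mm from its axis (along the cap's own x); it turns with the cap.
- cap_turn (a joint): Angle of the end cap in rad: 0 = bottomed out (fully home), growing as it is unscrewed, counter-clockwise seen from above; it starts somewhere between 2.4 and 3.8 and cannot go beyond 5.0.
- isolator: Grey box of the rotary isolator, 84 x 72 x 40 mm, fixed to the bench, a black cable gland on its +x side. Origin: centre of the underside, on the bench; z up.
- isolator_handle (a joint): Angle of the isolator's handle in rad: 0 = on (start; the bar lies along the box's x, its white mark towards the box's -x), 1.571 = off (turned clockwise seen from above; the bar lies along the box's y, its mark towards +y). A spring detent of about 0.06 N m pulls it to the nearer end.
- isolator_grip (a point): Middle of the black bar handle on top of the isolator, on its turning axis, 67.5 mm above the bench. The bar is 46 mm long (along this point's x), 13 mm thick (along its y), and stands from 51 to 76.5 mm above the bench; a disc 42 mm in diameter lies under it. The frame turns with the handle; z up.
- tweezers: Bystander: steel tweezers 121 mm long lying flat. Origin: centre of the underside.
- loupe: Bystander: black loupe, 32 mm in diameter, 22 mm high. Origin: centre of the underside.
- tin_b: Bystander: low round white tin, 48 mm in diameter, 16 mm high. Origin: centre of the underside.
- masking_tape: Bystander: roll of masking tape, 64 mm in diameter, 18 mm high. Origin: centre of the underside.
- round_bar_a: Bystander: round steel bar 10 mm thick, 100 mm long, lying. Origin: centre of the underside.
- digital_calliper: Bystander: digital calliper, 64 x 190 x 10 mm, lying. Origin: centre of the underside.
Mind the look-alikes: they are no part of the job. Leave any yellow look-alike of the isolator alone.

How it is judged:
On the way, in this order (a step that is already met when the one before it is completed fails the run):
1. the isolator is switched off (value of joint isolator_handle above 1.4 rad), for 0.2 s.
2. with the isolator off, the cap is screwed down until it bottoms out (value of joint cap_turn below 0.08 rad and value of joint isolator_handle above 1.4 rad), for 0.1 s.
At the end, for the whole second after the job is handed in: The isolator is off (within about 10 degrees of its off stop) and the end cap stands backed off a quarter turn from its bottom stop (1.57 rad, tolerance 0.35 rad either way), gripped by the fingers (over 2 N, grasp point within 15 mm of the cap's axis) (value of joint cap_turn between 1.22 and 1.92 rad and value of joint isolator_handle above 1.4 rad and contact force between the fingers and end_cap above 2 N and horizontal distance between the grasp point and end_cap below 0.015 m); the arm keeps its last pose, push and grip.
It fails at once if the end cap is turned while the isolator is still on (value of joint isolator_handle below 0.8 rad and distance of cap_mark from where it was at the start of the episode above 0.008 m).
It fails at once if another thing on the bench is shoved more than 30 mm (distance of any of tweezers, loupe, tin_b, masking_tape, round_bar_a, digital_calliper from where it was at the start of the episode above 0.03 m).
It also fails if it takes over 67 s, if anything falls off the work surface, if the arm or the gripper's body presses on something with over 40 N, if the wrist force passes 120 N, or if a joint passes its speed limit or range.

### The arm

A 6-joint arm with a two-finger parallel gripper is mounted at the origin on a cart in front of the work surface, level with it; the furniture and walls round the work are solid. World frame = base frame: x ahead of the robot, y to its left, z up, the work surface at z = 0. Lengths are in m, angles in rad, forces in N, time in s.
With the tool pointing down it reaches from about 0.35 to 0.85 m from the base axis. Payload 8.1 kg.
Tool frame: the origin (TCP) lies midway between the tips of the shut fingers; the grasp point (between the pads) lies 19 mm behind it; z points along the fingers, y is the line along which they close (so a half turn about z gives the same grasp; the last joint's range is limited). The gripper opens to 93 mm and grips with 3 to 60 N. Pads are 15 mm wide; open, the fingers measure 128 mm over their backs; the gripper's body (75 mm by 188 mm) begins 65 mm behind the grasp point.
Start: joints at [-1.228, 0.13, 1.488, -0, 1.523, -0.085], TCP at [0.249, -0.546, 0.219] pointing down, gripper open.
Joint ranges: [-2.96, 2.96], [-0.89, 2.26], [0.02, 2.5], [-1.34, 4.48], [0, 2.73], [-2.66, 2.66]. Speed limits (rad/s): [2.39, 2.39, 2.79, 3.14, 3.14, 3.14].

### API

Orientations are given as a rotation vector (axis times angle).
In Python, from plant import read_state, read_camera, camera_model, close_job gives the robot as it stands. The module is installed in compiled form; this text tells all that it offers.
- The arm moves only by the tool carry_out, never from a script. Its argument "moves" is a list of rows, each an object of numbers: "jaw": the finger opening in m, from 0 to 0.093; "dx", "dy", "dz": the shift along the tool's x, y, z in m; "yaw": the turn about the tool's z in rad. In form: [{"jaw": .., "dx": .., "dy": .., "dz": .., "yaw": ..}, ...]. A call has 1 to 8 rows; each row shifts and turns the commanded pose from where the row before left it, along the tool's axes as they then stand; what a row does not reach is not made up. A row lasts 1/8 s, in which the tool goes at most 62.5 mm and 10.7 degrees, less where a joint would pass 70% of its speed; a pose out of reach is approached as far as the arm can. A call is refused whole if a number of a shift passes 0.0625 or a number of a turn 0.188, either way. A call with a gripper value outside its range is refused whole. The fingers move at their own pace and stop on an object; "grip_force" is the grip in N (left out, the last holds). Time passes only in rows, so rows that do not move let the fingers close. It gives the time, the measured TCP pose, the force, the opening and the grip force at its end, in the units of the state.
- read_state(): the state, without advancing time (a new reading comes with each control period).
- read_camera(name): name is "scene" or "top" or "wrist"; returns the picture (420x560x3 uint8, red, green, blue); there is no depth.
- camera_model(name): a dict with "camera_matrix" (3x3 intrinsics, pixels), "view" (4x4, takes a point from world to camera coordinates). Camera axes: x right, y up, looking along -z (the intrinsics and any distortion apply to the point x, -y, -z); pixel columns grow to the right and rows downward; lengths in m; the calibration is good to about 2 mm. A picture is of the moment at which its call begins: read the wrist's pose just before it. camera_model takes no time and is no camera call; for the wrist camera it gives the pose at the moment of the call.
- close_job(): hands the job in; it is judged then, once.
The state is a dict: "t": time; "q": joint angles; "dq": joint speeds; "joint_torque": joint torques, N m; "tool_pos": TCP position; "orientation": TCP orientation; "force": force on the tool from outside, world axes, zero at the start; "wrist_torque": the same for the moment, N m; "opening": finger opening in m; "gripper_force": force on a finger pad.
Only numpy, scipy, OpenCV 4.12 (cv2) and the standard library are available. Lean on these libraries where they do the work, as an engineer would, in place of code of your own. Each camera call takes 0.05 s, during which the arm holds its last target. There are 200 camera calls.

## Working session

There is one attempt and no reset: what is moved stays moved. The work goes in short steps, Python scripts to look and compute and a tool call to move; the robot and the scene stay as the last step left them, time stands still between calls to the robot, and variables do not carry over. Pictures are saved under pics/ and viewed, at most 10 in all, crops included, and the job is handed in when it is done.

Besides the shell and the picture viewer there is one more tool, called after "Call:" by a JSON object that holds its "op" and its "data". carry_out: Moves the arm, as the interface text tells. Its arguments: {"type":"object","properties":{"moves":{"type":"array","items":{"type":"object","properties":{"jaw":{"type":"number"},"dx":{"type":"number"},"dy":{"type":"number"},"dz":{"type":"number"},"yaw":{"type":"number"}}}},"grip_force":{"type":"number"}},"required":["moves"]}

```bash
mkdir -p pics; cat > h.py <<'E'
import numpy as np, cv2
from plant import *
def snap(cam,name):
    im=read_camera(cam); cv2.imwrite(f'pics/{name}.png',im[:,:,::-1]); return im
def ray(M,u,v,z):
    K=np.array(M['camera_matrix']);V=np.array(M['view'])
    d=np.linalg.solve(K,[u,v,1.]);d=np.array([d[0],-d[1],-d[2]])
    R=V[:3,:3];c=-R.T@V[:3,3];w=R.T@d
    return c+w*(z-c[2])/w[2]
def proj(M,p):
    K=np.array(M['camera_matrix']);V=np.array(M['view'])
    q=V[:3,:3]@np.array(p)+V[:3,3];x=K@[q[0],-q[1],-q[2]];return x[:2]/x[2]
E
python3 - <<'E'
from h import *
s=read_state();print(s)
im=snap('top','top0');M=camera_model('top');print(M)
big=snap('scene','scene0')
E
```

```text
{'t': 0.0, 'q': array([-1.22838583e+00,  1.31207179e-01,  1.48922023e+00,  7.84253801e-06,
        1.52298893e+00, -8.53939401e-02]), 'dq': array([-0.00143385, -0.00080679, -0.00045139,  0.00325693, -0.00036405,
        0.00129765]), 'joint_torque': array([-1.78578630e-03, -5.59857273e+01, -4.91747797e+01,  7.69191748e-02,
        3.59246344e-02, -1.13139042e-04]), 'tool_pos': array([ 0.24876704, -0.54539975,  0.21759238]), 'orientation': array([-3.06822750e+00, -6.66496203e-01,  3.54710144e-04]), 'force': array([-0.26604022, -0.98432583, -0.19748837]), 'wrist_torque': array([ 0.03759494,  0.01480766, -0.01963563]), 'gripper_force': 0.0, 'opening': 0.0926079319782009}
{'camera_matrix': array([[434.39613415,   0.        , 280.72074261],
       [  0.        , 434.39613415, 209.99251531],
       [  0.        ,   0.        ,   1.        ]]), 'view': array([[ 0.00952049, -0.99968815,  0.02308611,  0.18987109],
       [ 0.99056398,  0.01258519,  0.13647206, -0.49788727],
       [-0.13672005,  0.02156899,  0.99037488, -0.95091512],
       [ 0.        ,  0.        ,  0.        ,  1.        ]])}
```

View pics/top0.png

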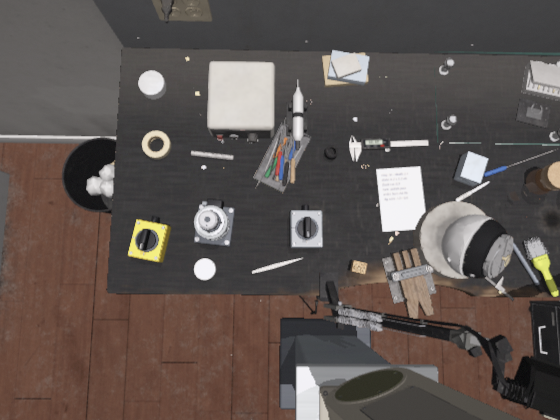

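View pics/scene0.png

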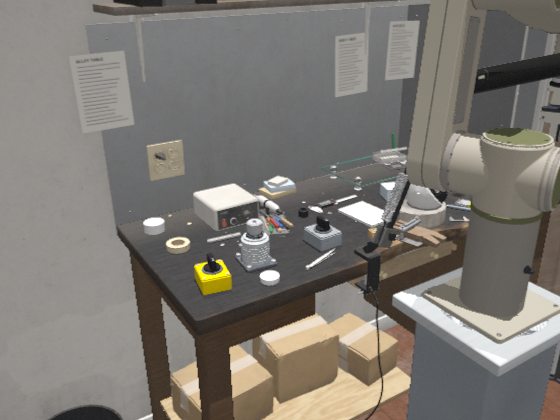

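The top view shows the grey isolator at about (307,229), the yellow look-alike at (150,240) and the spindle with its cap at (211,220). The grey one fits the description, and I'll confirm it in an enlarged crop.

```bash
python3 - <<'E'
from h import *
im=cv2.imread('pics/top0.png');M=camera_model('top')
c=im[180:280,180:340];c=cv2.resize(c,None,fx=5,fy=5,interpolation=cv2.INTER_CUBIC)
cv2.imwrite('pics/c1.png',c)
for n,u,v,z in [('iso',307,229,.0765),('cap',211,218,.116),('tin',204,269,.01),('lampthing',330,290,.1),('lampthing',330,290,.0),('tweez',278,265,0),('yellow',150,240,.07),('block',358,267,0),('edge',300,292,0)]:
    print(n,ray(M,u,v,z).round(3))
print(-np.array(M['view'])[:3,:3].T@np.array(M['view'])[:3,3])
E
```

```text
iso [0.449 0.139 0.077]
cap [0.466 0.34  0.116]
tin [0.362 0.367 0.01 ]
lampthing [0.321 0.094 0.1  ]
lampthing [0.317 0.08  0.   ]
tweez [0.373 0.2   0.   ]
yellow [0.422 0.475 0.07 ]
block [0.37  0.015 0.   ]
edge [0.312 0.149 0.   ]
[0.36137237 0.21658816 1.00532677]
```

View pics/c1.png

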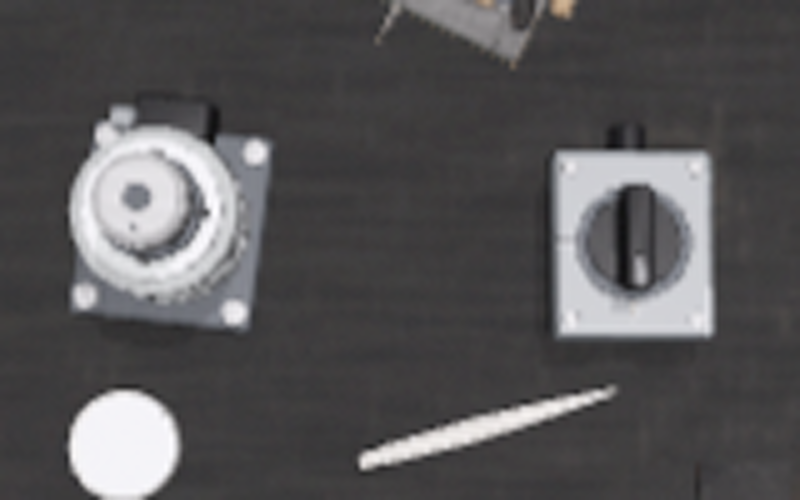

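The crop shows the grey isolator with its bar at crop (637,238), white mark at the bottom (-x) and gland at the top (+x), so it is on. The cap top is at crop (138,196) with its dimple at (133,227). A black spring arm near (330,290) may block the path, so I'll look at it closely while measuring.

```bash
python3 - <<'E'
from h import *
M=camera_model('top')
f=lambda x,y:(180+(x+.5)/5-.5,180+(y+.5)/5-.5)
for n,x,y,z in [('bar+x',638,186,.0765),('bar-x',636,291,.0765),('boxTL',555,152,.04),('boxTR',712,150,.04),('boxBL',555,338,.04),('boxBR',714,336,.04),('capC',140,195,.118),('cap disc',137,197,.118),('dimple',133,227,.118),('footTR',270,140,.01),('footBR',248,328,.01),('footBL',72,310,.01)]:
    u,v=f(x,y);print(n,ray(M,u,v,z).round(4))
a=cv2.imread('pics/top0.png')[240:420,270:560];b=cv2.imread('pics/scene0.png')[0:300,340:560]
a=cv2.resize(a,(440,273),interpolation=3);b=cv2.resize(b,(440,600)) ;b=cv2.resize(b,(360,491))
o=np.zeros((500,800,3),np.uint8);o[:273,:440]=a;o[:491,440:]=b
m=camera_model('scene')
for p in [(.32,.09,0),(.25,-.546,.218)]: print(p,proj(m,p),proj(M,p))
cv2.imwrite('pics/c2.png',o)
E
```

```text
bar+x [0.4755 0.1391 0.0765]
bar-x [0.4302 0.1399 0.0765]
boxTL [0.4949 0.1734 0.04  ]
boxTR [0.4967 0.1027 0.04  ]
boxBL [0.4116 0.1728 0.04  ]
boxBR [0.4132 0.1021 0.04  ]
capC [0.4642 0.3469 0.118 ]
cap disc [0.4633 0.3481 0.118 ]
dimple [0.451  0.3494 0.118 ]
footTR [0.503  0.3038 0.01  ]
footBR [0.4162 0.3117 0.01  ]
footBL [0.4235 0.392  0.01  ]
(0.32, 0.09, 0) [366.49923307 256.70794035] [325.76771069 288.65804847]
(0.25, -0.546, 0.218) [551.12037207 144.09351853] [694.06017135 336.45996507]
```

View pics/c2.png

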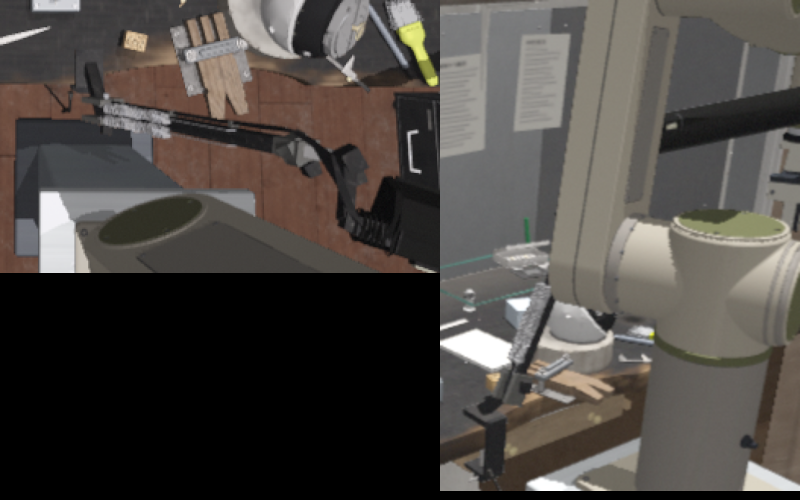

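```bash
python3 - <<'E'
from h import *
from scipy.optimize import brentq
M=camera_model('top');m=camera_model('scene')
p0=np.array([383,241.]);p1=np.array([404,174.]);n=np.array([-(p1-p0)[1],(p1-p0)[0]])
for u,v in [(335,307),(350,310),(380,318),(420,328),(455,335),(468,339)]:
    f=lambda h:(proj(m,ray(M,u,v,h))-p0)@n
    hs=np.linspace(0,.85,86);F=[f(h) for h in hs]
    r=[brentq(f,hs[i],hs[i+1]) for i in range(85) if F[i]*F[i+1]<0]
    print(u,v,[(ray(M,u,v,h).round(3),proj(m,ray(M,u,v,h)).round(0)) for h in r])
V=np.array(m['view']);print('scene cam',-V[:3,:3].T@V[:3,3])
# second tube in scene
q0=np.array([482,80.]);q1=np.array([558,56.]);n2=np.array([-(q1-q0)[1],(q1-q0)[0]])
for u,v in [(468,339),(480,340),(502,349),(514,375),(514,388)]:
    f=lambda h:(proj(m,ray(M,u,v,h))-q0)@n2
    print(u,v,[(h,ray(M,u,v,h).round(3),proj(m,ray(M,u,v,h)).round(0)) for h in np.arange(.2,.9,.1) if abs(f(h)/np.linalg.norm(n2))<40])
print(read_state()['t'])
E
```

```text
335 307 [(array([0.283, 0.075, 0.042]), array([381., 247.]))]
350 310 [(array([0.282, 0.054, 0.108]), array([389., 222.]))]
380 318 [(array([0.279, 0.022, 0.221]), array([403., 178.]))]
420 328 [(array([ 0.276, -0.011,  0.333]), array([417., 133.]))]
455 335 [(array([ 0.276, -0.034,  0.405]), array([426., 102.]))]
468 339 [(array([ 0.275, -0.041,  0.43 ]), array([430.,  92.]))]
scene cam [-0.64576297  0.95616644  0.70470958]
468 339 [(np.float64(0.4000000000000001), array([ 0.27 , -0.054,  0.4  ]), array([434., 104.])), (np.float64(0.5000000000000001), array([ 0.285, -0.009,  0.5  ]), array([420.,  63.]))]
480 340 [(np.float64(0.4000000000000001), array([ 0.269, -0.07 ,  0.4  ]), array([439., 103.])), (np.float64(0.5000000000000001), array([ 0.284, -0.023,  0.5  ]), array([424.,  62.]))]
502 349 [(np.float64(0.4000000000000001), array([ 0.258, -0.1  ,  0.4  ]), array([451., 102.])), (np.float64(0.5000000000000001), array([ 0.275, -0.048,  0.5  ]), array([435.,  62.]))]
514 375 [(np.float64(0.4000000000000001), array([ 0.224, -0.114,  0.4  ]), array([466., 104.])), (np.float64(0.5000000000000001), array([ 0.246, -0.06 ,  0.5  ]), array([448.,  63.]))]
514 388 [(np.float64(0.4000000000000001), array([ 0.207, -0.113,  0.4  ]), array([472., 105.])), (np.float64(0.5000000000000001), array([ 0.232, -0.059,  0.5  ]), array([452.,  63.]))]
0.1
```

```bash
python3 - <<'E'
from h import *
M=camera_model('top');m=camera_model('scene')
for z in (.3,.4,.5,.6,.7,.8,.9,1.0): print(z,proj(m,(0,0,z)).round(),proj(m,(.03,-.08,z)).round(),'wrist axis',proj(m,(.249,-.546,z)).round(), proj(M,(.249,-.546,z)).round())
for u,v in [(482,80),(558,56)]:
  for h in (.35,.4,.45,.5,.55):
    p=ray(m,u,v,h);print(u,v,p.round(3),proj(M,p).round())
E
```

```text
0.3 [509. 180.] [521. 168.] wrist axis [557. 117.] [743. 345.]
0.4 [517. 132.] [529. 123.] wrist axis [563.  82.] [821. 357.]
0.5 [525.  82.] [537.  75.] wrist axis [570.  46.] [930. 374.]
0.6 [534.  27.] [546.  23.] wrist axis [578.   7.] [1092.  400.]
0.7 [544. -32.] [555. -32.] wrist axis [586. -34.] [1360.  443.]
0.8 [554. -96.] [566. -93.] wrist axis [594. -77.] [1888.  526.]
0.9 [ 566. -166.] [ 577. -158.] wrist axis [ 603. -122.] [3408.  768.]
1.0 [ 578. -243.] [ 589. -229.] wrist axis [ 612. -171.] [52267.  8518.]
482 80 [ 0.576 -0.613  0.35 ] [790. 140.]
482 80 [ 0.404 -0.392  0.4  ] [699. 244.]
482 80 [ 0.232 -0.171  0.45 ] [581. 378.]
482 80 [0.059 0.05  0.5  ] [423. 558.]
482 80 [-0.113  0.272  0.55 ] [202. 809.]
558 56 [ 0.745 -1.302  0.35 ] [1172.   50.]
558 56 [ 0.549 -0.984  0.4  ] [1073.  151.]
558 56 [ 0.353 -0.665  0.45 ] [945. 283.]
558 56 [ 0.157 -0.347  0.5  ] [774. 460.]
558 56 [-0.039 -0.029  0.55 ] [531. 710.]
```

The black spring-arm lamp is a solid obstacle: it is clamped at about (0.28,0.07) and leans toward -y up to z≈0.45. I'll lift first, then go round outside it at r≈0.55.

Call:
{"op": "carry_out", "data": {"moves": [{"dz": -0.03}, {"dz": -0.05}, {"dz": -0.05}, {"dz": -0.04}]}}

```text
invalid input at $.moves[0]: expected keys jaw, dx, dy, dz, yaw
```

Call:
{"op": "carry_out", "data": {"moves": [{"dx": 0.046, "dy": -0.02}, {"dx": 0.046, "dy": -0.02}, {"dx": 0.046, "dy": -0.02}, {"dx": 0.046, "dy": -0.02}, {"dx": 0.046, "dy": -0.02}, {"dx": 0.046, "dy": -0.02}, {"dx": 0.046, "dy": -0.02}, {"dx": 0.046, "dy": -0.02}]}}

```text
invalid input at $.moves[0]: expected keys jaw, dx, dy, dz, yaw
```

Call:
{"op": "carry_out", "data": {"moves": [{"dx": 0.0125, "dy": -0.0477}, {"dx": 0.0125, "dy": -0.0477}, {"dx": 0.0125, "dy": -0.0477}, {"dx": 0.0125, "dy": -0.0477}, {"dx": 0.0125, "dy": -0.0477}, {"dx": 0.0125, "dy": -0.0477}, {"dx": 0.0125, "dy": -0.0477}, {"dx": 0.0125, "dy": -0.0477}]}}

```text
invalid input at $.moves[0]: expected keys jaw, dx, dy, dz, yaw
```

All five keys are needed in each row.

Call:
{"op": "carry_out", "data": {"moves": [{"jaw": 0.093, "dx": 0, "dy": 0, "dz": -0.03, "yaw": 0}, {"jaw": 0.093, "dx": 0, "dy": 0, "dz": -0.05, "yaw": 0}, {"jaw": 0.093, "dx": 0, "dy": 0, "dz": -0.05, "yaw": 0}, {"jaw": 0.093, "dx": 0, "dy": 0, "dz": -0.04, "yaw": 0}]}}

```text
t: 0.6
tool_pos: [0.249, -0.5459, 0.3906]
orientation: [3.069, 0.667, 0.0]
force: [0.2, -0.4, -0.0]
opening: 0.0928
gripper_force: 0.0
```

Call:
{"op": "carry_out", "data": {"moves": [{"jaw": 0.093, "dx": 0.046, "dy": -0.02, "dz": 0, "yaw": 0}, {"jaw": 0.093, "dx": 0.046, "dy": -0.02, "dz": 0, "yaw": 0}, {"jaw": 0.093, "dx": 0.046, "dy": -0.02, "dz": 0, "yaw": 0}, {"jaw": 0.093, "dx": 0.046, "dy": -0.02, "dz": 0, "yaw": 0}, {"jaw": 0.093, "dx": 0.046, "dy": -0.02, "dz": 0, "yaw": 0}, {"jaw": 0.093, "dx": 0.046, "dy": -0.02, "dz": 0, "yaw": 0}, {"jaw": 0.093, "dx": 0.046, "dy": -0.02, "dz": 0, "yaw": 0}, {"jaw": 0.093, "dx": 0.046, "dy": -0.02, "dz": 0, "yaw": 0}]}}

```text
t: 1.6
tool_pos: [0.5182, -0.2462, 0.3881]
orientation: [-3.07, -0.667, 0.001]
force: [0.6, -0.7, 0.3]
opening: 0.0931
gripper_force: 0.0
```

Call:
{"op": "carry_out", "data": {"moves": [{"jaw": 0.093, "dx": 0.0125, "dy": -0.0473, "dz": 0, "yaw": 0}, {"jaw": 0.093, "dx": 0.0125, "dy": -0.0473, "dz": 0, "yaw": 0}, {"jaw": 0.093, "dx": 0.0125, "dy": -0.0473, "dz": 0, "yaw": 0}, {"jaw": 0.093, "dx": 0.0125, "dy": -0.0473, "dz": 0, "yaw": 0}, {"jaw": 0.093, "dx": 0.0125, "dy": -0.0473, "dz": 0, "yaw": 0}, {"jaw": 0.093, "dx": 0.0125, "dy": -0.0473, "dz": 0, "yaw": 0}, {"jaw": 0.093, "dx": 0.0125, "dy": -0.0473, "dz": 0, "yaw": 0}, {"jaw": 0.093, "dx": 0.0125, "dy": -0.0473, "dz": 0, "yaw": 0}]}}

```text
t: 2.6
tool_pos: [0.4507, 0.1396, 0.3883]
orientation: [-3.07, -0.667, 0.001]
force: [1.5, 1.1, 0.1]
opening: 0.093
gripper_force: 0.0
```

Call:
{"op": "carry_out", "data": {"moves": [{"jaw": 0.093, "dx": 0, "dy": 0, "dz": 0, "yaw": -0.18}, {"jaw": 0.093, "dx": 0, "dy": 0, "dz": 0, "yaw": -0.18}, {"jaw": 0.093, "dx": 0, "dy": 0, "dz": 0, "yaw": -0.18}, {"jaw": 0.093, "dx": 0, "dy": 0, "dz": 0, "yaw": -0.18}, {"jaw": 0.093, "dx": 0, "dy": 0, "dz": 0, "yaw": -0.18}, {"jaw": 0.093, "dx": 0, "dy": 0, "dz": 0, "yaw": -0.18}, {"jaw": 0.093, "dx": 0, "dy": 0, "dz": 0, "yaw": -0.18}, {"jaw": 0.093, "dx": 0, "dy": 0, "dz": 0, "yaw": -0.18}]}}

```text
t: 3.6
tool_pos: [0.4512, 0.1381, 0.3882]
orientation: [-1.86, -2.531, 0.001]
force: [0.6, 1.3, -0.0]
opening: 0.0928
gripper_force: 0.0
```

Call:
{"op": "carry_out", "data": {"moves": [{"jaw": 0.093, "dx": 0, "dy": 0, "dz": 0.03, "yaw": -0.18}, {"jaw": 0.093, "dx": 0, "dy": 0, "dz": 0.03, "yaw": -0.18}, {"jaw": 0.093, "dx": 0, "dy": 0, "dz": 0.03, "yaw": -0.18}, {"jaw": 0.093, "dx": 0, "dy": 0, "dz": 0.03, "yaw": -0.18}, {"jaw": 0.093, "dx": 0, "dy": 0, "dz": 0.03, "yaw": -0.18}, {"jaw": 0.093, "dx": 0, "dy": 0, "dz": 0.03, "yaw": -0.18}, {"jaw": 0.093, "dx": 0, "dy": 0, "dz": 0, "yaw": -0.18}, {"jaw": 0.093, "dx": 0, "dy": 0, "dz": 0, "yaw": 0}]}}

```text
t: 4.6
tool_pos: [0.4509, 0.138, 0.208]
orientation: [-0.023, -3.14, 0.0]
force: [0.1, -0.0, 0.7]
opening: 0.0931
gripper_force: 0.0
```

```bash
python3 - <<'E'
from h import *
s=read_state();print(s['t'],s['q'].round(3),s['tool_pos'].round(4),s['orientation'].round(3),s['force'].round(1))
im=snap('wrist','w1');m=camera_model('wrist');np.savez('w1.npz',**m)
V=np.array(m['view']);print('cam',-V[:3,:3].T@V[:3,3]);print(proj(m,(.4525,.139,.0765)),proj(m,(.464,.347,.118)))
E
```

```text
4.6 [ 0.188 -0.218  1.845  0.     1.515 -1.368] [0.4509 0.138  0.208 ] [-0.023 -3.14   0.   ] [ 0.1 -0.   0.7]
cam [0.37174583 0.13940906 0.37471662]
[280.71641209 201.75530586] [553.31879417 225.54940905]
```

View pics/w1.png

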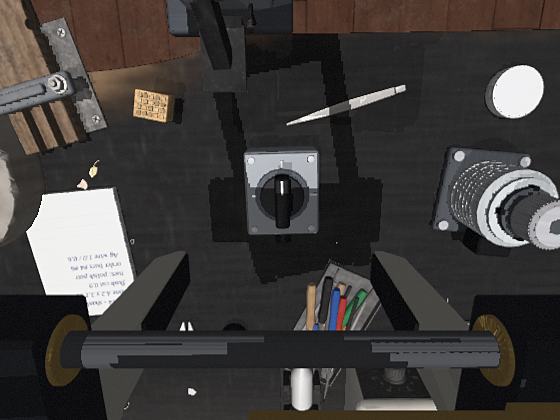

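```bash
python3 - <<'E'
from h import *
m=np.load('w1.npz')
for n,u,v,z in [('b-',283,174.5,.0765),('b+',282.5,228,.0765),('s1',250.5,159,.04),('s2',310,159,.04),('s3',249,228,.04),('s4',313.5,228,.04),('disc',282.5,196,.051)]: print(n,ray(m,u,v,z).round(4))
im=cv2.imread('pics/w1.png');c=cv2.resize(im[140:250,210:350],(700,550),interpolation=3);cv2.imwrite('pics/c3.png',c)
E
```

```text
b- [0.4285 0.1414 0.0765]
b+ [0.4767 0.1402 0.0765]
s1 [0.4201 0.1112 0.04  ]
s2 [0.4212 0.1673 0.04  ]
s3 [0.4889 0.1068 0.04  ]
s4 [0.4901 0.1712 0.04  ]
disc [0.4538 0.1407 0.051 ]
```

View pics/c3.png

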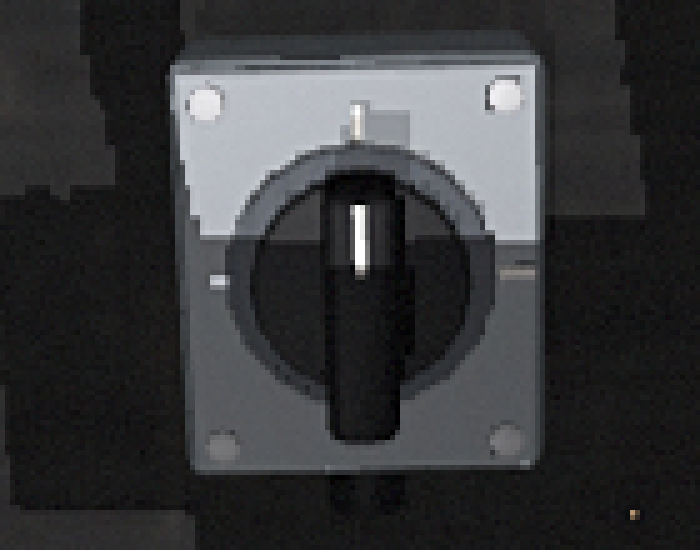

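Call:
{"op": "carry_out", "data": {"moves": [{"jaw": 0.045, "dx": -0.002, "dy": 0.002, "dz": 0.03, "yaw": 0}, {"jaw": 0.045, "dx": 0, "dy": 0, "dz": 0.03, "yaw": 0}, {"jaw": 0.045, "dx": 0, "dy": 0, "dz": 0.03, "yaw": 0}, {"jaw": 0.045, "dx": 0, "dy": 0, "dz": 0.03, "yaw": 0}, {"jaw": 0.045, "dx": 0, "dy": 0, "dz": 0.02, "yaw": 0}, {"jaw": 0.045, "dx": 0, "dy": 0, "dz": 0.012, "yaw": 0}, {"jaw": 0.045, "dx": 0, "dy": 0, "dz": 0, "yaw": 0}]}}

```text
t: 5.52
tool_pos: [0.4531, 0.14, 0.0563]
orientation: [-0.024, -3.141, 0.0]
force: [-0.3, 0.6, -0.1]
opening: 0.0453
gripper_force: 0.0
```

Call:
{"op": "carry_out", "data": {"moves": [{"jaw": 0, "dx": 0, "dy": 0, "dz": 0, "yaw": 0}, {"jaw": 0, "dx": 0, "dy": 0, "dz": 0, "yaw": 0}, {"jaw": 0, "dx": 0, "dy": 0, "dz": 0, "yaw": 0}, {"jaw": 0, "dx": 0, "dy": 0, "dz": 0, "yaw": 0}], "grip_force": 15}}

```text
t: 6.02
tool_pos: [0.4537, 0.1399, 0.0571]
orientation: [0.022, 3.141, -0.0]
force: [-0.3, -0.8, 1.4]
opening: 0.0131
gripper_force: 14.9
```

Call:
{"op": "carry_out", "data": {"moves": [{"jaw": 0, "dx": 0, "dy": 0, "dz": 0, "yaw": 0.16}, {"jaw": 0, "dx": 0, "dy": 0, "dz": 0, "yaw": 0.16}, {"jaw": 0, "dx": 0, "dy": 0, "dz": 0, "yaw": 0.16}, {"jaw": 0, "dx": 0, "dy": 0, "dz": 0, "yaw": 0.16}, {"jaw": 0, "dx": 0, "dy": 0, "dz": 0, "yaw": 0.16}, {"jaw": 0, "dx": 0, "dy": 0, "dz": 0, "yaw": 0.16}, {"jaw": 0, "dx": 0, "dy": 0, "dz": 0, "yaw": 0.16}, {"jaw": 0, "dx": 0, "dy": 0, "dz": 0, "yaw": 0.16}]}}

```text
t: 7.02
tool_pos: [0.454, 0.1402, 0.0571]
orientation: [1.9, 2.501, 0.001]
force: [1.2, 0.4, 0.7]
opening: 0.0129
gripper_force: 14.9
```

Call:
{"op": "carry_out", "data": {"moves": [{"jaw": 0, "dx": 0, "dy": 0, "dz": 0, "yaw": 0.16}, {"jaw": 0, "dx": 0, "dy": 0, "dz": 0, "yaw": 0.14}, {"jaw": 0, "dx": 0, "dy": 0, "dz": 0, "yaw": 0}, {"jaw": 0, "dx": 0, "dy": 0, "dz": 0, "yaw": 0}]}}

```text
t: 7.52
tool_pos: [0.4541, 0.1402, 0.0571]
orientation: [2.243, 2.199, 0.002]
force: [1.3, -0.6, 1.2]
opening: 0.0131
gripper_force: 15.1
```

```bash
python3 - <<'E'
from h import *
s=read_state();print(s['t'],s['q'].round(3),s['tool_pos'].round(4),s['orientation'].round(3),s['force'].round(1),s['wrist_torque'].round(3))
E
```

```text
7.525 [ 0.192 -0.067  1.996  0.     1.211  0.211] [0.4541 0.1402 0.0571] [2.243e+00 2.199e+00 2.000e-03] [ 1.3 -0.6  1.2] [ 0.126 -0.511  0.175]
```

Call:
{"op": "carry_out", "data": {"moves": [{"jaw": 0.093, "dx": 0, "dy": 0, "dz": 0, "yaw": 0}, {"jaw": 0.093, "dx": 0, "dy": 0, "dz": 0, "yaw": 0}, {"jaw": 0.093, "dx": 0, "dy": 0, "dz": 0, "yaw": 0}, {"jaw": 0.093, "dx": 0, "dy": 0, "dz": -0.03, "yaw": 0}, {"jaw": 0.093, "dx": 0, "dy": 0, "dz": -0.05, "yaw": 0}, {"jaw": 0.093, "dx": 0, "dy": 0, "dz": -0.05, "yaw": 0}, {"jaw": 0.093, "dx": 0, "dy": 0, "dz": -0.03, "yaw": 0}]}}

```text
t: 8.4
tool_pos: [0.4542, 0.1402, 0.2196]
orientation: [2.245, 2.195, 0.004]
force: [-0.6, 0.2, -0.1]
opening: 0.0783
gripper_force: 0.0
```

Call:
{"op": "carry_out", "data": {"moves": [{"jaw": 0.093, "dx": 0.03, "dy": 0.002, "dz": 0, "yaw": 0}, {"jaw": 0.093, "dx": 0.04, "dy": 0.002, "dz": 0, "yaw": 0}, {"jaw": 0.093, "dx": 0.04, "dy": 0.002, "dz": 0, "yaw": 0}, {"jaw": 0.093, "dx": 0.04, "dy": 0.002, "dz": 0, "yaw": 0}, {"jaw": 0.093, "dx": 0.04, "dy": 0.002, "dz": 0, "yaw": 0}, {"jaw": 0.093, "dx": 0.017, "dy": -0.004, "dz": 0, "yaw": 0}, {"jaw": 0.093, "dx": 0, "dy": 0, "dz": 0, "yaw": -0.17}, {"jaw": 0.093, "dx": 0, "dy": 0, "dz": 0, "yaw": -0.17}]}}

```text
t: 9.4
tool_pos: [0.4638, 0.3465, 0.2163]
orientation: [-1.835, -2.55, 0.002]
force: [-0.5, -0.3, 0.1]
opening: 0.0931
gripper_force: 0.0
```

Call:
{"op": "carry_out", "data": {"moves": [{"jaw": 0.093, "dx": 0, "dy": 0, "dz": 0, "yaw": -0.17}, {"jaw": 0.093, "dx": 0, "dy": 0, "dz": 0, "yaw": -0.17}, {"jaw": 0.093, "dx": 0, "dy": 0, "dz": 0, "yaw": -0.17}, {"jaw": 0.093, "dx": 0, "dy": 0, "dz": 0, "yaw": -0.17}, {"jaw": 0.093, "dx": 0, "dy": 0, "dz": 0, "yaw": -0.17}, {"jaw": 0.093, "dx": 0, "dy": 0, "dz": 0, "yaw": -0.17}, {"jaw": 0.093, "dx": 0, "dy": 0, "dz": 0, "yaw": -0.17}, {"jaw": 0.093, "dx": 0, "dy": 0, "dz": 0, "yaw": -0.17}]}}

```text
t: 10.4
tool_pos: [0.464, 0.3461, 0.2165]
orientation: [0.175, -3.136, 0.001]
force: [-0.6, -0.3, -0.5]
opening: 0.0928
gripper_force: 0.0
```

Call:
{"op": "carry_out", "data": {"moves": [{"jaw": 0.093, "dx": 0, "dy": 0, "dz": 0, "yaw": -0.17}, {"jaw": 0.093, "dx": 0, "dy": 0, "dz": 0, "yaw": -0.17}, {"jaw": 0.093, "dx": 0, "dy": 0, "dz": 0, "yaw": -0.17}, {"jaw": 0.093, "dx": 0, "dy": 0, "dz": 0, "yaw": -0.17}, {"jaw": 0.093, "dx": 0, "dy": 0, "dz": 0, "yaw": 0}]}}

```text
t: 11.02
tool_pos: [0.4641, 0.3462, 0.2165]
orientation: [1.201, -2.902, 0.0]
force: [-0.2, -0.1, 0.8]
opening: 0.0931
gripper_force: 0.0
```

```bash
python3 - <<'E'
from h import *
s=read_state();print(s['t'],s['q'].round(3),s['tool_pos'].round(4),s['orientation'].round(3),s['force'].round(1))
m=camera_model('wrist');im=snap('wrist','w2');np.savez('w2.npz',**m)
for p in [(.464,.3475,.118),(.4525,.139,.0765)]:print(proj(m,p).round(1))
t=snap('top','top1')
c=cv2.resize(t[200:250,280:330],(150,150),interpolation=3)
o=im.copy();o[:150,:150]=c;cv2.imwrite('pics/w2o.png',cv2.resize(o,(800,600))[:,:,::-1])
E
```

```text
11.025 [ 0.553  0.075  1.551 -0.     1.516 -1.803] [0.4641 0.3462 0.2165] [ 1.201 -2.902  0.   ] [-0.2 -0.1  0.8]
[281.  212.6]
[98.8  2.8]
```

View pics/w2o.png

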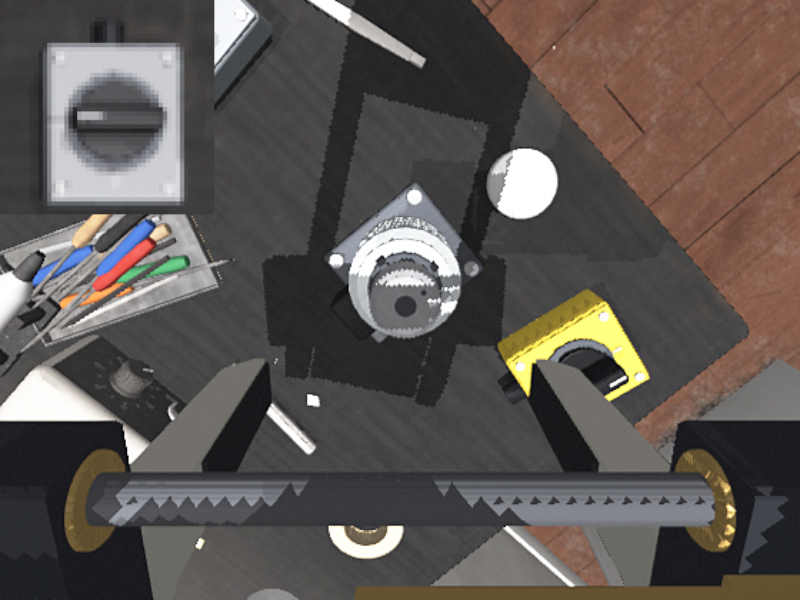

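```bash
python3 - <<'E'
from h import *
m=np.load('w2.npz')
c=ray(m,282.8,214.2,.118);d=ray(m,296.8,204.4,.118);print(c,d,np.linalg.norm(c-d),np.arctan2(*(d-c)[1::-1]))
s=read_state();a=s['orientation'];phi=2*np.arctan2(a[1],a[0]);w=c-s['tool_pos']
print(phi,'dx',w[0]*np.cos(phi)+w[1]*np.sin(phi),'dy',w[0]*np.sin(phi)-w[1]*np.cos(phi))
E
```

```text
[0.46391607 0.34937454 0.118     ] [0.45066223 0.3514267  0.118     ] 0.013411772893513474 2.987977608927723
-2.3596598133593503 dx -0.0019016599682236072 dy 0.0021768906960538265
```

The isolator inset shows the bar along y with its mark to +y, so it is off. The cap is centred at (404,306) with its dimple at (424,292); the measured radius of 13 mm fits. I'll descend and grip.

Call:
{"op": "carry_out", "data": {"moves": [{"jaw": 0.07, "dx": -0.0014, "dy": 0.0016, "dz": 0.03, "yaw": 0}, {"jaw": 0.07, "dx": 0, "dy": 0, "dz": 0.03, "yaw": 0}, {"jaw": 0.07, "dx": 0, "dy": 0, "dz": 0.03, "yaw": 0}, {"jaw": 0.07, "dx": 0, "dy": 0, "dz": 0.02, "yaw": 0}, {"jaw": 0.07, "dx": 0, "dy": 0, "dz": 0.013, "yaw": 0}, {"jaw": 0.07, "dx": 0, "dy": 0, "dz": 0, "yaw": 0}]}}

```text
t: 11.88
tool_pos: [0.4636, 0.3487, 0.0929]
orientation: [1.202, -2.901, 0.0]
force: [0.2, -0.6, 0.3]
opening: 0.0705
gripper_force: 0.0
```

Call:
{"op": "carry_out", "data": {"moves": [{"jaw": 0.03, "dx": 0, "dy": 0, "dz": 0, "yaw": 0}, {"jaw": 0.03, "dx": 0, "dy": 0, "dz": 0, "yaw": 0}, {"jaw": 0.03, "dx": 0, "dy": 0, "dz": 0, "yaw": 0}, {"jaw": 0.03, "dx": 0, "dy": 0, "dz": 0, "yaw": 0}], "grip_force": 20}}

```text
t: 12.38
tool_pos: [0.4638, 0.3499, 0.0943]
orientation: [-1.203, 2.902, 0.002]
force: [-3.8, 4.2, 3.0]
opening: 0.0395
gripper_force: 20.0
```

```bash
cat >> h.py <<'E'
def st():
    s=read_state();a=s['orientation'];phi=2*np.arctan2(a[1],a[0])
    print('t',round(s['t'],2),'q6',s['q'][5].round(3),'phi',phi.round(3),s['tool_pos'].round(4),'F',s['force'].round(1),'T',s['wrist_torque'].round(3),'op',round(s['opening'],4),'g',round(s['gripper_force'],1))
E
python3 -c "
from h import *
st()"
```

```text
t 12.38 q6 -1.8 phi 3.928 [0.4638 0.3499 0.0943] F [-3.8  4.2  3. ] T [ 0.722  0.574 -0.006] op 0.0395 g 20.0
```

Call:
{"op": "carry_out", "data": {"moves": [{"jaw": 0.03, "dx": -0.001, "dy": 0.001, "dz": 0, "yaw": 0.12}, {"jaw": 0.03, "dx": 0, "dy": 0, "dz": 0.0001, "yaw": 0.14}, {"jaw": 0.03, "dx": 0, "dy": 0, "dz": 0.0001, "yaw": 0.14}, {"jaw": 0.03, "dx": 0, "dy": 0, "dz": 0.0001, "yaw": 0.14}, {"jaw": 0.03, "dx": 0, "dy": 0, "dz": 0.0001, "yaw": 0.14}, {"jaw": 0.03, "dx": 0, "dy": 0, "dz": 0.0001, "yaw": 0.14}, {"jaw": 0.03, "dx": 0, "dy": 0, "dz": 0.0001, "yaw": 0.14}, {"jaw": 0.03, "dx": 0, "dy": 0, "dz": 0, "yaw": 0}]}}

```text
t: 13.38
tool_pos: [0.4639, 0.3495, 0.0936]
orientation: [-0.276, -3.129, 0.003]
force: [-2.7, -4.5, 6.2]
opening: 0.0395
gripper_force: 20.0
```

```bash
python3 -c "
from h import *
st()"
```

```text
t 13.38 q6 -0.836 phi -3.318 [0.4639 0.3495 0.0936] F [-2.7 -4.5  6.2] T [-0.906  0.523 -0.083] op 0.0395 g 20.0
```

Call:
{"op": "carry_out", "data": {"moves": [{"jaw": 0.03, "dx": 0, "dy": 0, "dz": 0.0001, "yaw": 0.14}, {"jaw": 0.03, "dx": 0, "dy": 0, "dz": 0.0001, "yaw": 0.14}, {"jaw": 0.03, "dx": 0, "dy": 0, "dz": 0.0001, "yaw": 0.14}, {"jaw": 0.03, "dx": 0, "dy": 0, "dz": 0.0001, "yaw": 0.14}, {"jaw": 0.03, "dx": 0, "dy": 0, "dz": 0.0001, "yaw": 0.14}, {"jaw": 0.03, "dx": 0, "dy": 0, "dz": 0.0001, "yaw": 0.14}, {"jaw": 0.03, "dx": 0, "dy": 0, "dz": 0.0001, "yaw": 0.14}, {"jaw": 0.03, "dx": 0, "dy": 0, "dz": 0, "yaw": 0}]}}

```text
t: 14.38
tool_pos: [0.4635, 0.3492, 0.0929]
orientation: [1.717, 2.631, -0.004]
force: [-5.5, -7.3, 8.5]
opening: 0.0392
gripper_force: 20.0
```

```bash
python3 -c "
from h import *
st();snap('wrist','w3')"
```

```text
t 14.38 q6 0.144 phi 1.985 [0.4635 0.3492 0.0929] F [-5.5 -7.3  8.5] T [-1.281  0.942 -0.04 ] op 0.0392 g 20.0
```

View pics/w3.png

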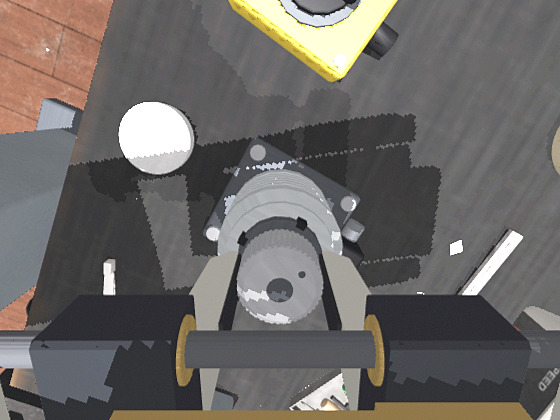

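Dimple (302,274) relative to the centre disc (280,290) is in the same direction as before the turn, so there is no slip. I'll continue and watch the torque.

Call:
{"op": "carry_out", "data": {"moves": [{"jaw": 0.03, "dx": -0.001, "dy": -0.002, "dz": 0, "yaw": 0.1}, {"jaw": 0.03, "dx": 0, "dy": 0, "dz": 0, "yaw": 0.1}, {"jaw": 0.03, "dx": 0, "dy": 0, "dz": 0, "yaw": 0.1}, {"jaw": 0.03, "dx": 0, "dy": 0, "dz": 0, "yaw": 0.1}, {"jaw": 0.03, "dx": 0, "dy": 0, "dz": 0, "yaw": 0}]}}

```text
t: 15.05
tool_pos: [0.4632, 0.349, 0.0929]
orientation: [2.202, 2.241, 0.002]
force: [2.0, 0.3, 0.6]
opening: 0.0397
gripper_force: 20.0
```

```bash
python3 -c "
from h import *
st()"
```

```text
t 15.05 q6 0.54 phi 1.588 [0.4632 0.349  0.0929] F [2.  0.3 0.6] T [ 0.204 -0.317 -0.063] op 0.0397 g 20.0
```

Call:
{"op": "carry_out", "data": {"moves": [{"jaw": 0.03, "dx": 0, "dy": 0, "dz": 0, "yaw": 0.1}, {"jaw": 0.03, "dx": 0, "dy": 0, "dz": 0, "yaw": 0.1}, {"jaw": 0.03, "dx": 0, "dy": 0, "dz": 0, "yaw": 0.1}, {"jaw": 0.03, "dx": 0, "dy": 0, "dz": 0, "yaw": 0.1}, {"jaw": 0.03, "dx": 0, "dy": 0, "dz": 0, "yaw": 0}]}}

```text
t: 15.68
tool_pos: [0.463, 0.349, 0.0927]
orientation: [-2.601, -1.761, -0.002]
force: [2.4, 2.1, -0.2]
opening: 0.0394
gripper_force: 20.0
```

```bash
python3 -c "
from h import *
st()"
```

```text
t 15.68 q6 0.938 phi -5.093 [0.463  0.349  0.0927] F [ 2.4  2.1 -0.2] T [ 0.36  -0.272 -0.052] op 0.0394 g 20.0
```

Call:
{"op": "carry_out", "data": {"moves": [{"jaw": 0.03, "dx": 0, "dy": 0, "dz": 0, "yaw": 0.1}, {"jaw": 0.03, "dx": 0, "dy": 0, "dz": 0, "yaw": 0.1}, {"jaw": 0.03, "dx": 0, "dy": 0, "dz": 0, "yaw": 0.1}, {"jaw": 0.03, "dx": 0, "dy": 0, "dz": 0, "yaw": 0}]}}

```text
t: 16.18
tool_pos: [0.4628, 0.3491, 0.0925]
orientation: [-2.834, -1.354, -0.001]
force: [1.9, 3.6, -0.6]
opening: 0.0396
gripper_force: 20.0
```

```bash
python3 -c "
from h import *
st()"
```

```text
t 16.18 q6 1.237 phi -5.392 [0.4628 0.3491 0.0925] F [ 1.9  3.6 -0.6] T [ 0.635 -0.306 -0.048] op 0.0396 g 20.0
```

Call:
{"op": "carry_out", "data": {"moves": [{"jaw": 0.03, "dx": 0, "dy": 0, "dz": 0, "yaw": 0.1}, {"jaw": 0.03, "dx": 0, "dy": 0, "dz": 0, "yaw": 0.1}, {"jaw": 0.03, "dx": 0, "dy": 0, "dz": 0, "yaw": 0}]}}

```text
t: 16.55
tool_pos: [0.4621, 0.3485, 0.0924]
orientation: [2.955, 1.066, -0.002]
force: [-2.4, -0.6, 3.3]
opening: 0.0393
gripper_force: 20.0
```

```bash
python3 -c "
from h import *
st()"
```

```text
t 16.55 q6 1.436 phi 0.692 [0.4621 0.3485 0.0924] F [-2.4 -0.6  3.3] T [0.029 0.505 0.202] op 0.0393 g 20.0
```

Call:
{"op": "carry_out", "data": {"moves": [{"jaw": 0.03, "dx": 0, "dy": 0, "dz": 0, "yaw": 0.1}, {"jaw": 0.03, "dx": 0, "dy": 0, "dz": 0, "yaw": 0.1}, {"jaw": 0.03, "dx": 0, "dy": 0, "dz": 0, "yaw": 0}]}}

```text
t: 16.92
tool_pos: [0.4623, 0.349, 0.0924]
orientation: [-3.046, -0.766, 0.001]
force: [-3.2, 2.0, 3.9]
opening: 0.0402
gripper_force: 20.0
```

```bash
python3 -c "
from h import *
st()"
```

```text
t 16.93 q6 1.636 phi -5.79 [0.4623 0.349  0.0924] F [-3.2  2.   3.9] T [0.479 0.532 0.171] op 0.0402 g 20.0
```

The torque about z jumped from -0.05 to +0.2 after about 3.1 rad, so the cap has hit its stop (expected range 2.4 to 3.8). I'll record the dimple, back off 1.57 rad and record it again.

```bash
python3 -c "
from h import *
st();snap('wrist','w4');np.savez('w4.npz',**camera_model('wrist'))"
```

```text
t 16.93 q6 1.636 phi -5.79 [0.4623 0.349  0.0924] F [-3.2  2.   3.9] T [0.479 0.532 0.171] op 0.0402 g 20.0
```

Call:
{"op": "carry_out", "data": {"moves": [{"jaw": 0.03, "dx": 0, "dy": 0, "dz": 0, "yaw": -0.1}, {"jaw": 0.03, "dx": 0, "dy": 0, "dz": 0, "yaw": -0.15}, {"jaw": 0.03, "dx": 0, "dy": 0, "dz": -0.0002, "yaw": -0.15}, {"jaw": 0.03, "dx": 0, "dy": 0, "dz": -0.0002, "yaw": -0.15}, {"jaw": 0.03, "dx": 0, "dy": 0, "dz": -0.0002, "yaw": -0.15}, {"jaw": 0.03, "dx": 0, "dy": 0, "dz": -0.0002, "yaw": -0.15}, {"jaw": 0.03, "dx": 0, "dy": 0, "dz": -0.0002, "yaw": -0.15}, {"jaw": 0.03, "dx": 0, "dy": 0, "dz": 0, "yaw": -0.15}]}}

```text
t: 17.98
tool_pos: [0.4633, 0.3483, 0.0933]
orientation: [2.135, 2.304, 0.001]
force: [1.6, 1.2, -0.2]
opening: 0.0397
gripper_force: 20.0
```

Call:
{"op": "carry_out", "data": {"moves": [{"jaw": 0.03, "dx": 0, "dy": 0, "dz": 0, "yaw": -0.15}, {"jaw": 0.03, "dx": 0, "dy": 0, "dz": 0, "yaw": -0.15}, {"jaw": 0.03, "dx": 0, "dy": 0, "dz": 0, "yaw": -0.12}, {"jaw": 0.03, "dx": 0, "dy": 0, "dz": 0, "yaw": 0}]}}

```text
t: 18.48
tool_pos: [0.4637, 0.3485, 0.0935]
orientation: [1.617, 2.692, 0.002]
force: [5.6, 1.4, -1.3]
opening: 0.0394
gripper_force: 20.0
```

```bash
python3 -c "
from h import *
st();im=snap('wrist','w5');np.savez('w5.npz',**camera_model('wrist'))
snap('top','top2')
g=lambda f,a:cv2.resize(cv2.imread(f)[a[0]:a[1],a[2]:a[3]],(400,400),interpolation=3)
b=(220,340,220,340)
cv2.imwrite('pics/c5.png',np.hstack([g('pics/w4.png',b),g('pics/w5.png',b)]))
t=cv2.imread('pics/top2.png');print(np.abs(t[205:250,285:330].astype(int)-cv2.imread('pics/top1.png')[205:250,285:330]).mean())
"
```

```text
t 18.48 q6 0.068 phi 2.06 [0.4637 0.3485 0.0935] F [ 5.6  1.4 -1.3] T [ 0.263 -1.026  0.03 ] op 0.0394 g 20.0
1.0851028806584362
```

View pics/c5.png

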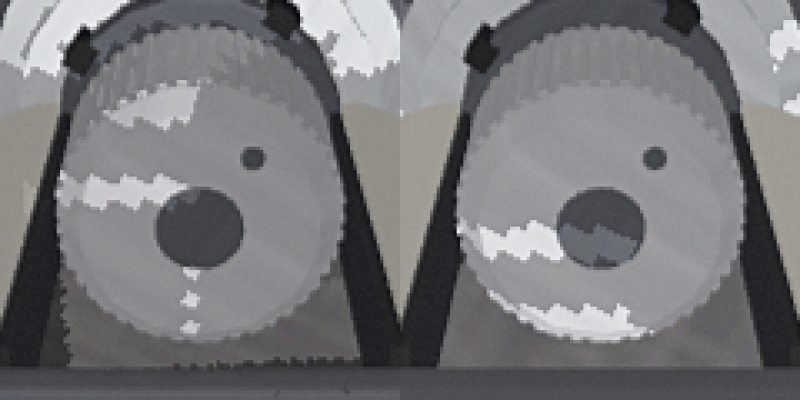

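On both crops the dimple sits at the same place in the tool frame: left (252,158) and right (655,158), relative to the disc at (200,228) and (600,228). The cap therefore followed the 1.57 rad back-off without slipping. The earlier shift against w3 (about 17°) is the slip at the stop, which confirms the cap bottomed. The isolator patch in the top view is unchanged, so it is still off.

```bash
python3 -c "
from plant import *
print(close_job())"
```

```text
the job is handed in; nothing more can be done
None
```

The job is handed in (no verdict was returned): isolator switched off, end cap screwed down to its stop and backed off about 1.57 rad (a quarter turn), still held at 20 N; no contact with the other bench items was felt, but I did not re-measure where they lie.

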